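Roll the guide roller up its ramp into the seat

TASK

With the fingertips behind it, push the black roller steadily up the little ramp until it drops over the crest into its seat against the stop plate, then leave it there and take the hand away. Only push it: do not pick it up, do not flick it, and do not let it run back down the slope. Leave the bottle, jar, dish and stopper nearby where they are.

Things in the scene. Friction and masses are not known exactly. Their poses are not given: they have to be found in the camera images.
- ramp: Bare aluminium loading ramp, fixed, 200 mm long, 92 mm wide. Origin: centre of its underside; x is level and points uphill, y across it, z up. In its frame (mm): the deck rises at 8 degrees from x -94, z 8 to the crest at x 55, z 29, then steps 4 mm down to a level seat; upright stop plate at x 85, top at z 52. 76 mm clear between side rails that stand 8 mm above the deck.
- lip (a point): Middle of the top of the 6 mm thick lip across the ramp's foot, 14 mm above the worktop (ramp frame x -97, z 14 mm). Only bare worktop and its low front rim lie before it.
- crest (a point): Middle of the top edge of the sloping deck (ramp frame x 55, z 29 mm), where the 4 mm step down into the seat begins.
- seat (a point): Point on the level seat floor under the roller's centre when it is home against the stop plate (ramp frame x 67, z 25 mm). The seat runs from x 55 to 85 mm; its side cheeks reach z 35 mm.
- roller: Smooth black plastic roller, low friction, 36 mm diameter, 70 mm long (88 mm over its thin steel journals), about 0.35 kg. Origin: its centre; y is its axis, x and z turn as it rolls. It starts across the ramp's foot, leaning on the lip, centre at ramp x -82, z 28 mm; released on the deck it rolls back there. Seated, its centre is at ramp x 67, z 43 mm and it stays by itself.
- drop_bottle: Small brown bottle with white screw cap, 40 mm diameter, 78 mm tall, standing to the right of the ramp as seen looking uphill. Origin: centre of its underside. Leave alone.
- jar_b: Sample jar with a screw lid, 59 mm diameter, 65 mm tall, standing at the front of the sink. Origin: centre of its underside. Leave alone.
- petri_c: Flat lidded petri dish, 61 mm diameter, 15 mm tall, lying at the front of the sink. Origin: centre of its underside. Leave alone.
- stopper_b: Dark rubber stopper, 33 mm diameter, 27 mm tall, standing beyond the upper end of the ramp. Origin: centre of its underside. Leave alone.
There are look-alikes about, which are no part of the job. What is shaped like the roller but red is not meant.

How it is judged:
By the outcome, as a careful person would: the job done as asked, in the order asked, and still so for the second after the job is handed in, with the robot touching nothing.
It also fails if it takes over 48 s, if anything falls off the work surface, if the arm or the gripper's body presses on something with over 40 N, if the wrist force passes 120 N, or if a joint passes its speed limit or range.

ROBOT

A 6-joint arm with a two-finger parallel gripper is mounted at the origin on a cart in front of the work surface, level with it; the furniture and walls round the work are solid. World frame = base frame: x ahead of the robot, y to its left, z up, the work surface at z = 0. Lengths are in mm, angles in rad, forces in N, time in s.
With the tool pointing down it reaches from about 350 to 925 mm from the base axis. Payload 6.4 kg.
Tool frame: the origin (TCP) lies midway between the tips of the shut fingers; the grasp point (between the pads) lies arm.grip_depth behind it (arm.grip_depth is the distance from the TCP to the grasp point, in mm); x points along the fingers, y is the direction in which the jaws open and shut, and the axes are right-handed (so a half turn about x gives the same grasp; the last joint's range is limited). The gripper opens to 94 mm and grips with 3 to 60 N. Pads are 16 mm wide; open, the fingers measure 119 mm over their backs; the gripper's body (75 mm by 177 mm) begins 78 mm behind the grasp point.
Start: joints at [-1.37, 0.245, 1.558, -0, 1.339, -0.174], TCP at [237.962, -604.887, 205.455] pointing down, gripper open.
Joint ranges: [-3.13, 3.13], [-1.02, 2.26], [0.13, 2.54], [-0.95, 4.09], [0.21, 2.88], [-2.74, 2.74]. Speed limits (rad/s): [2.57, 2.57, 3.14, 3.14, 3.14, 3.14].

INTERFACE

Orientations are given as a rotation vector (axis times angle).
In Python, from plant import arm gives the robot as it stands.
- The arm moves only by the shell command python3 -m crank 'ROWS' [FORCE]. ROWS is JSON, a list of rows, each an object of numbers: "fingers": the opening, from 0 (shut) to 1 (fully open); "dx", "dy", "dz": the shift along the tool's x, y, z in cm; "ax", "ay", "az": the turn, a rotation vector about the tool's x, y, z in rad. In form: [{"fingers": .., "dx": .., "dy": .., "dz": .., "ax": .., "ay": .., "az": ..}, ...]. A call has 1 to 10 rows; each row is the pose to reach, as a shift and turn from the pose commanded when the call began, along the tool's axes at that moment; what a row does not reach only later rows make up. A row lasts 1/12 s, in which the tool goes at most 41.7 mm and 7.16 degrees, less where a joint would pass 70% of its speed; a pose out of reach is approached as far as the arm can. A call with a gripper value outside its range is refused whole. The fingers move at their own pace and stop on an object; FORCE is the grip in N (left out, the last holds). Time passes only in rows, so rows that repeat a pose let the fingers close. It gives the time, the measured TCP pose, the force and the opening at its end, in the units of the state.
- arm.sense(): the state, without advancing time (a new reading comes with each control period).
- arm.capture(name): name is "side" or "top"; returns the picture (480x640x3 uint8, red, green, blue); there is no depth.
- arm.calibration(name): a dict with "fx", "fy", "cx", "cy" (pixels), "T" (4x4, takes a point from camera to world coordinates). Camera axes: x right, y up, looking along -z (the intrinsics and any distortion apply to the point x, -y, -z); pixel columns grow to the right and rows downward; lengths in mm; the calibration is good to about 2 mm. A picture is of the moment at which its call begins. calibration takes no time and is no camera call.
- arm.hand_in(): hands the job in, once; it reports no verdict.
Trained networks look in the newest picture that a camera, given by its name, has taken for a name from the list of things; names that differ only in an ending like _2 or _b are one class to them, and where a whole thing is asked for, a point or a joint stands for the part that bears it (a point fixed in the world has none). Each returns a list of dicts, best first, with "confidence" (0 to 1); they miss things now and then, are a little off and sometimes report something else, mostly with a low value. They report only what shows in the picture. A call takes as long as a camera call. They do not tell look-alikes from the thing itself.
- arm.boxes_of(target, camera): "rect" ([centre column, centre row, width, height] in pixels, round what is visible of it).
- arm.mark_of(target, camera): "centre" ([column, row] in pixels: a listed point, or the origin of a listed thing).
The state is a dict: "time_s": time; "joints": joint angles; "dq": joint speeds; "tau": joint torques, N m; "position": TCP position; "tcp_rot": TCP orientation; "force": force on the tool from outside, world axes, zero at the start; "ft_torque": the same for the moment, N m; "grip_width": opening from 0.0 (shut) to 1.0 (fully open).
Only numpy, scipy, OpenCV 4.12 (cv2) and the standard library are available. Lean on these libraries where they do the work, as an engineer would, in place of code of your own. Each camera call takes 0.05 s, during which the arm holds its last target.

## Working session

There is one attempt and no reset: what is moved stays moved. The work goes in short steps, Python scripts to look and compute and a shell command to move; the robot and the scene stay as the last step left them, time stands still between calls to the robot, and variables do not carry over. Pictures are saved under pics/ and viewed, and the job is handed in when it is done.

```bash
ls; mkdir -p pics; python3 - <<'E'
from plant import arm
import cv2
s=arm.sense(); print({k:s[k] for k in('time_s','position','tcp_rot','force','grip_width')},arm.grip_depth)
for n in('side','top'):
    im=arm.capture(n); cv2.imwrite(f'pics/{n}0.png',im[:,:,::-1]); print(n,arm.calibration(n))
    for t in('roller','drop_bottle','jar_b','petri_c','stopper_b','ramp'):
        print(t,[(b['rect'],round(b['confidence'],2)) for b in arm.boxes_of(t,n)])
    for t in('lip','crest','seat','roller','ramp'):
        print(t,[(b['centre'],round(b['confidence'],2)) for b in arm.mark_of(t,n)])
print(arm.sense()['time_s'])
E
```

```text
pics
{'time_s': 0.0, 'position': array([ 237.84237086, -604.29402945,  204.36796503]), 'tcp_rot': array([ 2.01728315,  0.38445246, -2.01732067]), 'force': array([ 0.43643158,  0.28462077, -0.03737548]), 'grip_width': 1.000825842131011} 18.8
side {'fx': 477.05607826096895, 'fy': 477.05607826096895, 'cx': 317.91191860705743, 'cy': 240.4706423323066, 'T': array([[ 9.99884834e-01, -1.51302136e-02, -1.18158401e-03,
         5.36600627e+02],
       [ 4.24513299e-03,  3.53589664e-01, -9.35391003e-01,
        -7.89622038e+02],
       [ 1.45704616e-02,  9.35278262e-01,  3.53613172e-01,
         3.57028237e+02],
       [ 0.00000000e+00,  0.00000000e+00,  0.00000000e+00,
         1.00000000e+00]])}
roller [([242.2, 312.0, 25.9, 46.4], 0.86), ([305.9, 274.4, 22.5, 42.7], 0.58)]
drop_bottle [([318.5, 339.9, 37.6, 66.9], 0.56), ([243.4, 308.9, 26.4, 45.0], 0.21)]
jar_b [([272.1, 215.5, 28.1, 36.8], 0.68)]
petri_c [([255.9, 247.4, 28.4, 16.8], 0.98)]
stopper_b [([420.4, 331.9, 27.9, 28.9], 0.93)]
ramp [([304.4, 312.0, 147.1, 66.8], 0.95), ([242.6, 310.6, 28.1, 42.6], 0.6)]
lip [([233.7, 322.8], 0.7
[... 429 characters left out ...]
270657e+02],
       [-9.99952141e-01,  3.29548708e-03, -9.21167753e-03,
        -1.38535098e+01],
       [-8.84401715e-03,  9.81005709e-02,  9.95137207e-01,
         1.04108299e+03],
       [ 0.00000000e+00,  0.00000000e+00,  0.00000000e+00,
         1.00000000e+00]])}
roller [([351.9, 258.5, 53.3, 24.7], 0.74), ([432.7, 303.3, 49.8, 23.0], 0.68)]
drop_bottle [([477.7, 245.0, 34.6, 23.0], 0.76)]
jar_b []
petri_c [([269.1, 311.1, 29.1, 34.4], 0.58)]
stopper_b [([443.1, 169.9, 21.1, 21.7], 0.69)]
ramp [([422.4, 259.1, 60.5, 110.9], 0.69)]
lip []
crest [([417.3, 227.3], 0.97)]
seat [([420.7, 218.4], 0.59)]
roller [([349.2, 256.5], 0.92), ([434.9, 303.0], 0.79)]
ramp [([422.8, 258.2], 0.62)]
1.2
```

View pics/side0.png

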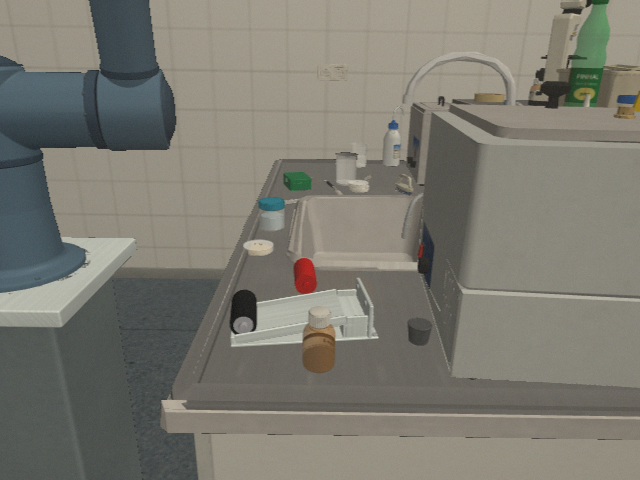

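View pics/top0.png

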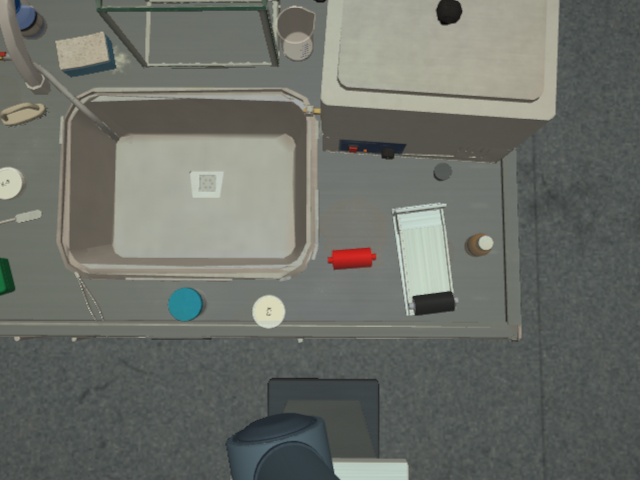

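```bash
cat > h.py <<'E'
import numpy as np
from plant import arm
from scipy.spatial.transform import Rotation as R
def ray(cam,p):
    c=arm.calibration(cam);T=np.array(c['T'])
    d=np.array([(p[0]-c['cx'])/c['fx'],-(p[1]-c['cy'])/c['fy'],-1.])
    return T[:3,3],T[:3,:3]@d
def atz(cam,p,z):
    o,d=ray(cam,p); return o+d*(z-o[2])/d[2]
def proj(cam,P):
    c=arm.calibration(cam);T=np.array(c['T']);P=np.atleast_2d(P)
    q=(P-T[:3,3])@T[:3,:3]
    return np.c_[c['cx']+c['fx']*q[:,0]/-q[:,2],c['cy']-c['fy']*q[:,1]/-q[:,2]]
E
python3 - <<'E'
import cv2,numpy as np
from h import *
a=cv2.imread('pics/top0.png')[130:340,320:520]; a=cv2.resize(a,None,fx=2.8,fy=2.8,interpolation=2)
b=cv2.imread('pics/side0.png')[230:390,210:460]; b=cv2.resize(b,None,fx=3.2,fy=3.2,interpolation=2)
cv2.imwrite('pics/topc.png',a);cv2.imwrite('pics/sidec.png',b)
for n,p,z in(('top',(434.9,303),28),('side',(241.3,309.1),28),('top',(417.3,227.3),29),('side',(342.3,307.4),29),('top',(420.7,218.4),25),('side',(348.6,310.3),25),('side',(233.7,322.8),14),('top',(422.8,258.2),15),('side',(302.4,324.5),0),('top',(349.2,256.5),20),('top',(443,170),27),('side',(420,346),0),('top',(477.7,245),78)):
    print(n,p,atz(n,p,z).round(1))
E
```

```text
top (434.9, 303) [ 435.2 -206.    28. ]
side (241.3, 309.1) [ 431.1 -196.7   28. ]
top (417.3, 227.3) [ 571.8 -175.9   29. ]
side (342.3, 307.4) [ 573.5 -189.2   29. ]
top (420.7, 218.4) [ 588.7 -183.    25. ]
side (348.6, 310.3) [ 582.5 -190.2   25. ]
side (233.7, 322.8) [ 422.1 -210.6   14. ]
top (422.8, 258.2) [ 516.4 -187.5   15. ]
side (302.4, 324.5) [ 516.9 -188.9    0. ]
top (349.2, 256.5) [518.8 -52.5  20. ]
top (443, 170) [ 678.2 -224.8   27. ]
side (420, 346) [ 676.6 -240.     0. ]
top (477.7, 245) [ 535.8 -271.6   78. ]
```

View pics/topc.png

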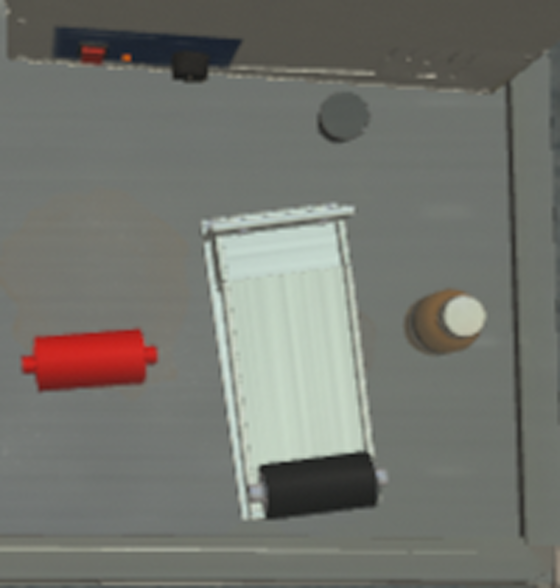

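View pics/sidec.png

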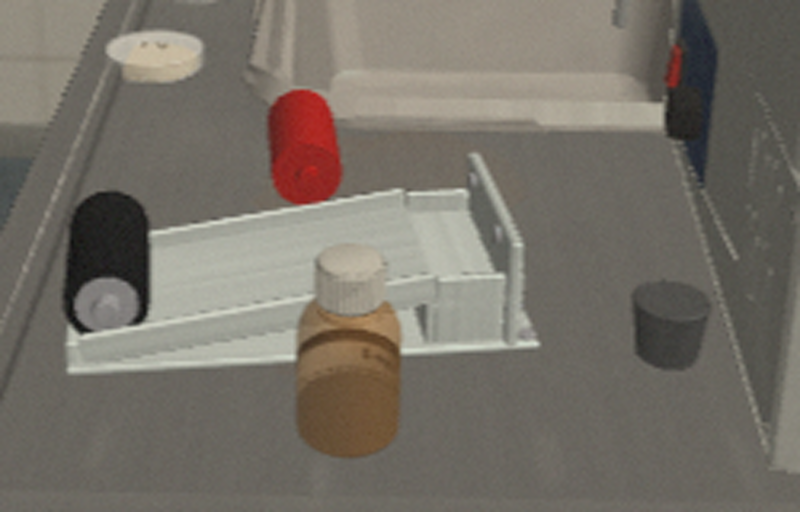

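```bash
python3 - <<'E'
from h import *
def T(u,v): return (u/2.8+320-.3,v/2.8+130-.3)
def S(u,v): return (u/3.2+210-.3,v/3.2+230-.3)
a=atz('side',S(68,372),0);b=atz('side',S(538,345),0);print('base R',a,b,np.linalg.norm(b-a),np.degrees(np.arctan2(*(b-a)[1::-1])))
for nm,p,q,z in(('plate top',(203,229),(354,210),52),('journals',(250,492),(387,477),28),('seat/step',(219,280),(343,266),27)):
    a=atz('top',T(*p),z);b=atz('top',T(*q),z);d=a-b;print(nm,a,b,(a+b)/2,np.linalg.norm(d),np.degrees(np.arctan2(-d[0],d[1])))
# fit of network marks
obs=[('top',(434.9,303),(-82,0,28)),('side',(241.3,309.1),(-82,0,28)),('top',(417.3,227.3),(55,0,29)),('side',(342.3,307.4),(55,0,29)),('top',(420.7,218.4),(67,0,25)),('side',(348.6,310.3),(67,0,25)),('side',(233.7,322.8),(-97,0,14)),('side',(302.4,324.5),(0,0,0)),
('side',S(68,372),(-100,-46,0)),('side',S(538,345),(100,-46,0)),('top',T(203,229),(86,46,52)),('top',T(354,210),(86,-46,52)),('top',T(387,477),(-82,-44,28)),('top',T(250,492),(-82,44,28))]
from scipy.optimize import least_squares
def f(v,full=False):
    r=[]
    for c,p,l in obs:
        P=R.from_euler('z',v[2]).apply(l)+[v[0],v[1],0]
        r.append(proj(c,P)[0]-p)
    return np.array(r) if full else np.ravel(r)
s=least_squares(f,[515,-188,.12],loss='soft_l1');print(s.x,np.degrees(s.x[2]));print(f(s.x,True).round(1))
x,y,w=s.x
for l in((-82,0,28),(-97,0,14),(55,0,29),(67,0,43),(100,0,0)):print(l,R.from_euler('z',w).apply(l)+[x,y,0])
s=arm.sense();print(R.from_rotvec(s['tcp_rot']).as_matrix().round(3))
E
```

```text
base R [ 423.89852039 -246.57131294    0.        ] [ 622.11974237 -220.52399002    0.        ] 199.9252757280993 7.486078551270026
plate top [ 597.37480762 -127.93977262   52.        ] [ 609.8647102 -224.0796979   52.       ] [ 603.61975891 -176.00973526   52.        ] 96.94783596665715 7.402054995523403
journals [ 430.72925498 -159.45701911   28.        ] [ 440.66490221 -247.29533766   28.        ] [ 435.69707859 -203.37617838   28.        ] 88.39845751244646 6.453462243421747
seat/step [ 567.51692739 -140.95335693   27.        ] [ 576.93815912 -221.61143257   27.        ] [ 572.22754326 -181.28239475   27.        ] 81.20643307403951 6.662220026284176
[ 5.17169904e+02 -1.90992982e+02  1.44618054e-01] 8.286004136242848
[[-1.8 -0.5]
 [ 2.8  2.2]
 [ 3.9  0.1]
 [-1.5 -2.1]
 [-0.9  2.8]
 [ 0.3 -3. ]
 [ 0.  -2.1]
 [ 0.2  0.8]
 [ 0.1  1.9]
 [ 0.6  0.6]
 [ 2.9  1. ]
 [ 0.   0.5]
 [-0.5 -1. ]
 [-0.1  0.6]]
(-82, 0, 28) [ 436.02590059 -202.8103699    28.        ]
(-97, 0, 14) [ 421.18248526 -204.97208712   14.        ]
(55, 0, 29) [ 571.5957606  -183.06668595   29.        ]
(67, 0, 43) [ 583.47049287 -181.33731218   43.        ]
(100, 0, 0) [ 616.12600659 -176.58153429    0.        ]
[[-0.     0.366 -0.931]
 [ 0.    -0.931 -0.366]
 [-1.    -0.     0.   ]]
```

The target is the black roller, at top-view pixel (434,303) and side-view pixel (242,312), lying on the ramp's foot. Its look-alike is the red roller at top (351,258) and side (306,274), which isn't meant. The crops confirm the black one is on the ramp. Next I'll work out the approach in tool axes.

```bash
cat >> h.py <<'E'
YAW=np.radians(7.7); C=np.array([517.,-190.5,0])
def w(l): return R.from_euler('z',YAW).apply(l)+C
def loc(P): return R.from_euler('z',-YAW).apply(np.array(P)-C)
def st():
    s=arm.sense();M=R.from_rotvec(s['tcp_rot']);m=M.as_matrix()
    print('t',round(s['time_s'],2),'pos',s['position'].round(1),'local',loc(s['position']).round(1),'F',np.round(s['force'],1),'g',round(s['grip_width'],2),'heading',np.degrees(np.arctan2(-m[1,2],-m[0,2])).round(2),'down',m[:,0].round(3))
    return s,m
def go(l,m=None,p=None):
    s,m0=st(); P=w(l); d=m0.T@(P-s['position'])/10
    Mt=np.c_[[0,0,-1],[np.sin(YAW),-np.cos(YAW),0],[-np.cos(YAW),-np.sin(YAW),0]]
    print('target',P.round(1),'d cm',d.round(2),'rot',R.from_matrix(m0.T@Mt).as_rotvec().round(3))
E
python3 - <<'E'
from h import *
go((-120,0,120))
print(atz('top',(430,323),5),atz('top',(430,338),0))
E
```

```text
t 1.2 pos [ 238.  -604.9  205.4] local [-332.1 -373.3  205.4] F [ 0.2  0.8 -0.4] g 1.0 heading 21.47 down [-0.  0. -1.]
target [ 398.1 -206.6  120. ] d cm [  8.55 -31.2  -29.48] rot [0.24 0.   0.  ]
[ 398.39565909 -200.81507439    5.        ] [ 370.89501132 -201.3210365     0.        ]
```

```bash
python3 -m crank '[{"fingers":0.35,"dx":0,"dy":-3,"dz":-3,"ax":0.02},{"fingers":0.35,"dx":0,"dy":-6,"dz":-6,"ax":0.05},{"fingers":0.35,"dx":0,"dy":-9,"dz":-9,"ax":0.08},{"fingers":0.35,"dx":0,"dy":-12,"dz":-12,"ax":0.11},{"fingers":0.35,"dx":0,"dy":-15,"dz":-15,"ax":0.14},{"fingers":0.35,"dx":0,"dy":-18,"dz":-18,"ax":0.17},{"fingers":0.35,"dx":1,"dy":-21,"dz":-21,"ax":0.2},{"fingers":0.35,"dx":2,"dy":-24,"dz":-24,"ax":0.22},{"fingers":0.35,"dx":4,"dy":-27,"dz":-26.5,"ax":0.24},{"fingers":0.35,"dx":6,"dy":-29.5,"dz":-28.5,"ax":0.24}]'; python3 -c "
from h import *
go((-118,0,120))"
```

```text
t 1.2 pos [ 238.  -604.9  205.4] local [-332.1 -373.3  205.4] F [ 0.2  0.8 -0.4] g 1.0 heading 21.47 down [-0.  0. -1.]
target [ 400.1 -206.3  120. ] d cm [  8.55 -31.16 -29.68] rot [0.24 0.   0.  ]schema error: expected keys fingers, dx, dy, dz, ax, ay, az
```

```bash
python3 -m crank '[{"fingers":0.35,"dx":0,"dy":-3,"dz":-3,"ax":0.02,"ay":0,"az":0},{"fingers":0.35,"dx":0,"dy":-6,"dz":-6,"ax":0.05,"ay":0,"az":0},{"fingers":0.35,"dx":0,"dy":-9,"dz":-9,"ax":0.08,"ay":0,"az":0},{"fingers":0.35,"dx":0,"dy":-12,"dz":-12,"ax":0.11,"ay":0,"az":0},{"fingers":0.35,"dx":0,"dy":-15,"dz":-15,"ax":0.14,"ay":0,"az":0},{"fingers":0.35,"dx":0,"dy":-18,"dz":-18,"ax":0.17,"ay":0,"az":0},{"fingers":0.35,"dx":1,"dy":-21,"dz":-21,"ax":0.2,"ay":0,"az":0},{"fingers":0.35,"dx":2,"dy":-24,"dz":-24,"ax":0.22,"ay":0,"az":0},{"fingers":0.35,"dx":4,"dy":-27,"dz":-26.5,"ax":0.24,"ay":0,"az":0},{"fingers":0.35,"dx":6,"dy":-29.5,"dz":-28.5,"ax":0.24,"ay":0,"az":0}]'; python3 -c "
from h import *
go((-118,0,120))"
```

```text
time_s: 2.03
position: [394.8, -230.0, 149.6]
tcp_rot: [2.154, 0.142, -2.147]
force: [0.4, 0.1, -0.6]
grip_width: 0.358
t 2.03 pos [ 394.8 -230.   149.6] local [-126.3  -22.8  149.6] F [ 0.4  0.1 -0.6] g 0.36 heading 7.7 down [ 0.003 -0.003 -1.   ]
target [ 400.1 -206.3  120. ] d cm [ 2.95 -2.29 -0.83] rot [ 0.    -0.003 -0.003]
```

```bash
python3 -m crank '[{"fingers":0.35,"dx":1.3,"dy":-1.0,"dz":-0.4,"ax":0,"ay":0,"az":0},{"fingers":0.35,"dx":2.5,"dy":-1.9,"dz":-0.7,"ax":0,"ay":0,"az":0},{"fingers":0.35,"dx":2.5,"dy":-1.9,"dz":-0.7,"ax":0,"ay":0,"az":0},{"fingers":0.35,"dx":2.5,"dy":-1.9,"dz":-0.7,"ax":0,"ay":0,"az":0}]'; python3 - <<'E'
from h import *
import cv2
for n in('side','top'): cv2.imwrite(f'pics/{n}1.png',arm.capture(n)[:,:,::-1])
a=cv2.imread('pics/top1.png')[180:340,360:520]; a=cv2.resize(a,None,fx=2.5,fy=2.5,interpolation=2)
b=cv2.imread('pics/side1.png')[190:390,190:390]; b=cv2.resize(b,(400,400),interpolation=2)
cv2.imwrite('pics/c1.png',np.hstack([a,b]))
go((-118,0,22))
E
```

```text
time_s: 2.37
position: [397.8, -211.1, 123.5]
tcp_rot: [2.151, 0.147, -2.152]
force: [-1.3, -1.3, -0.4]
grip_width: 0.349
t 2.47 pos [ 398.4 -212.6  124.8] local [-120.5   -6.   124.8] F [-0.7 -0.8  0. ] g 0.35 heading 7.68 down [ 0.001 -0.001 -1.   ]
target [ 400.1 -206.3   22. ] d cm [10.28 -0.62 -0.23] rot [-0.    -0.001 -0.002]
```

View pics/c1.png

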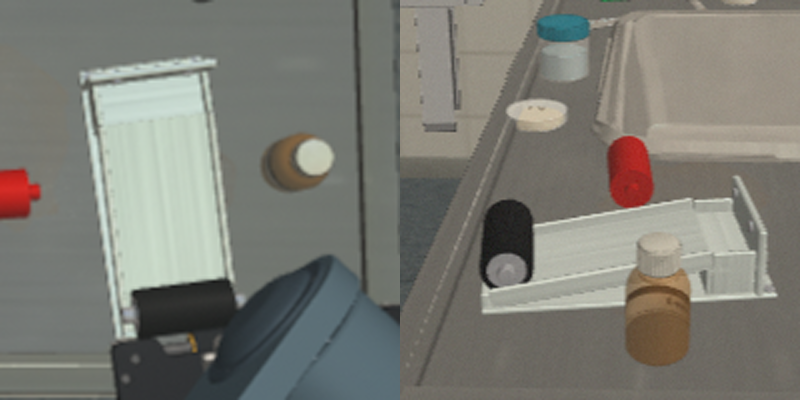

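```bash
python3 -m crank '[{"fingers":0.35,"dx":2,"dy":-0.3,"dz":-0.1,"ax":0,"ay":0,"az":0},{"fingers":0.35,"dx":4,"dy":-0.6,"dz":-0.2,"ax":0,"ay":0,"az":0},{"fingers":0.35,"dx":6,"dy":-0.6,"dz":-0.2,"ax":0,"ay":0,"az":0},{"fingers":0.35,"dx":8,"dy":-0.6,"dz":-0.2,"ax":0,"ay":0,"az":0},{"fingers":0.35,"dx":9.5,"dy":-0.6,"dz":-0.2,"ax":0,"ay":0,"az":0},{"fingers":0.35,"dx":10.3,"dy":-0.6,"dz":-0.2,"ax":0,"ay":0,"az":0},{"fingers":0.35,"dx":10.3,"dy":-0.6,"dz":-0.2,"ax":0,"ay":0,"az":0},{"fingers":0.35,"dx":10.3,"dy":-0.6,"dz":-0.2,"ax":0,"ay":0,"az":0}]'; python3 - <<'E'
from h import *
import cv2
cv2.imwrite('pics/side2.png',cv2.resize(arm.capture('side')[220:370,190:390,::-1],None,fx=4,fy=4,interpolation=2))
go((-108,0,22))
E
```

```text
time_s: 3.13
position: [399.5, -206.2, 21.4]
tcp_rot: [2.153, 0.143, -2.151]
force: [0.1, -0.3, -0.1]
grip_width: 0.352
t 3.18 pos [ 399.9 -206.4   21.9] local [-118.1   -0.    21.9] F [0.  0.1 0. ] g 0.35 heading 7.69 down [ 0.002 -0.002 -1.   ]
target [ 410. -205.   22.] d cm [-0.01 -0.   -1.01] rot [-0.    -0.001 -0.002]
```

View pics/side2.png

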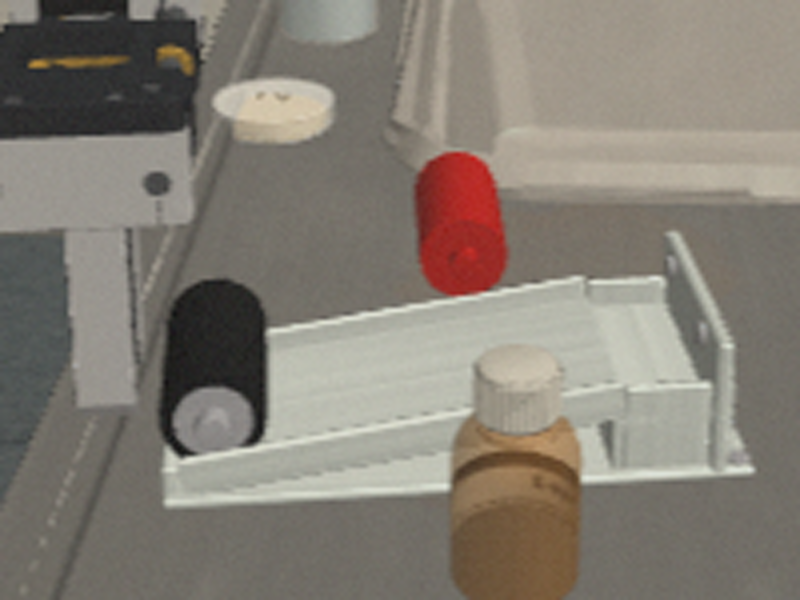

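```bash
python3 -m crank '[{"fingers":0.35,"dx":0,"dy":0,"dz":-0.3,"ax":0,"ay":0,"az":0},{"fingers":0.35,"dx":0,"dy":0,"dz":-0.6,"ax":0,"ay":0,"az":0},{"fingers":0.35,"dx":0,"dy":0,"dz":-0.8,"ax":0,"ay":0,"az":0},{"fingers":0.35,"dx":0,"dy":0,"dz":-1.0,"ax":0,"ay":0,"az":0},{"fingers":0.35,"dx":-0.03,"dy":0,"dz":-1.2,"ax":0,"ay":0,"az":0},{"fingers":0.35,"dx":-0.06,"dy":0,"dz":-1.4,"ax":0,"ay":0,"az":0},{"fingers":0.35,"dx":-0.1,"dy":0,"dz":-1.7,"ax":0,"ay":0,"az":0},{"fingers":0.35,"dx":-0.14,"dy":0,"dz":-2.0,"ax":0,"ay":0,"az":0},{"fingers":0.35,"dx":-0.18,"dy":0,"dz":-2.3,"ax":0,"ay":0,"az":0},{"fingers":0.35,"dx":-0.22,"dy":0,"dz":-2.6,"ax":0,"ay":0,"az":0}]'; python3 - <<'E'
from h import *
import cv2
cv2.imwrite('pics/side3.png',cv2.resize(arm.capture('side')[220:370,190:390,::-1],None,fx=4,fy=4,interpolation=2))
go((-60,0,28))
E
```

```text
time_s: 4.02
position: [425.2, -201.6, 22.9]
tcp_rot: [2.152, 0.145, -2.152]
force: [-1.2, 0.0, 1.0]
grip_width: 0.352
t 4.07 pos [ 425.8 -201.8   23.1] local [-91.9   1.1  23.1] F [-0.  -0.6  0.2] g 0.35 heading 7.73 down [ 0.001 -0.    -1.   ]
target [ 457.5 -198.5   28. ] d cm [-0.49  0.11 -3.19] rot [ 0.001 -0.001 -0.   ]
```

View pics/side3.png

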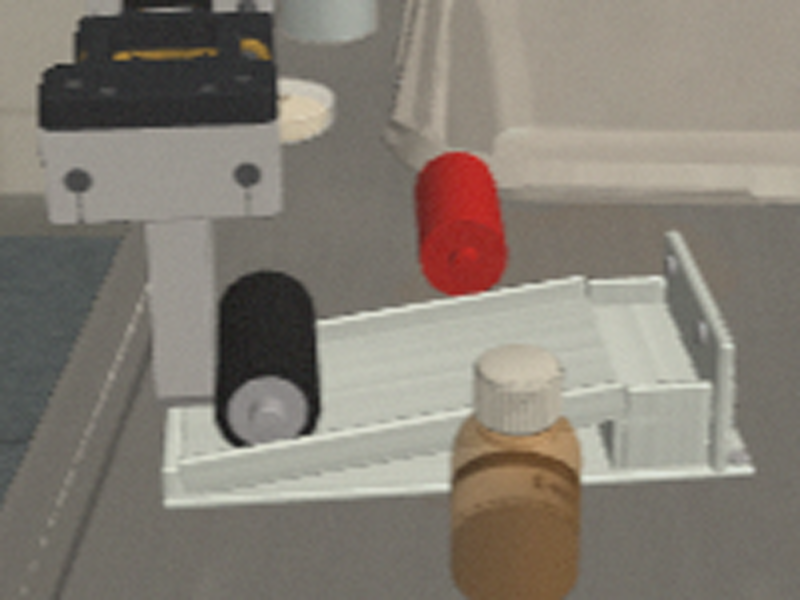

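```bash
python3 -m crank '[{"fingers":0.35,"dx":-0.07,"dy":0.02,"dz":-0.35,"ax":0,"ay":0,"az":0},{"fingers":0.35,"dx":-0.14,"dy":0.04,"dz":-0.7,"ax":0,"ay":0,"az":0},{"fingers":0.35,"dx":-0.2,"dy":0.06,"dz":-1.05,"ax":0,"ay":0,"az":0},{"fingers":0.35,"dx":-0.25,"dy":0.08,"dz":-1.4,"ax":0,"ay":0,"az":0},{"fingers":0.35,"dx":-0.3,"dy":0.1,"dz":-1.75,"ax":0,"ay":0,"az":0},{"fingers":0.35,"dx":-0.35,"dy":0.1,"dz":-2.1,"ax":0,"ay":0,"az":0},{"fingers":0.35,"dx":-0.4,"dy":0.1,"dz":-2.45,"ax":0,"ay":0,"az":0},{"fingers":0.35,"dx":-0.45,"dy":0.1,"dz":-2.8,"ax":0,"ay":0,"az":0},{"fingers":0.35,"dx":-0.5,"dy":0.1,"dz":-3.15,"ax":0,"ay":0,"az":0},{"fingers":0.35,"dx":-0.55,"dy":0.1,"dz":-3.5,"ax":0,"ay":0,"az":0}]'; python3 - <<'E'
from h import *
go((-20,0,34))
E
```

```text
time_s: 4.9
position: [460.0, -197.9, 28.4]
tcp_rot: [2.152, 0.145, -2.152]
force: [-1.1, -0.7, 0.4]
grip_width: 0.349
t 4.9 pos [ 460.  -197.9   28.4] local [-57.4   0.3  28.4] F [-1.1 -0.7  0.4] g 0.35 heading 7.73 down [ 0.  0. -1.]
target [ 497.2 -193.2   34. ] d cm [-0.56  0.03 -3.74] rot [ 0. -0.  0.]
```

```bash
python3 -m crank '[{"fingers":0.35,"dx":-0.05,"dy":0,"dz":-0.35,"ax":0,"ay":0,"az":0},{"fingers":0.35,"dx":-0.1,"dy":0,"dz":-0.7,"ax":0,"ay":0,"az":0},{"fingers":0.35,"dx":-0.15,"dy":0,"dz":-1.05,"ax":0,"ay":0,"az":0},{"fingers":0.35,"dx":-0.2,"dy":0,"dz":-1.4,"ax":0,"ay":0,"az":0},{"fingers":0.35,"dx":-0.25,"dy":0,"dz":-1.75,"ax":0,"ay":0,"az":0},{"fingers":0.35,"dx":-0.3,"dy":0,"dz":-2.1,"ax":0,"ay":0,"az":0},{"fingers":0.35,"dx":-0.35,"dy":0,"dz":-2.45,"ax":0,"ay":0,"az":0},{"fingers":0.35,"dx":-0.4,"dy":0,"dz":-2.8,"ax":0,"ay":0,"az":0},{"fingers":0.35,"dx":-0.45,"dy":0,"dz":-3.15,"ax":0,"ay":0,"az":0},{"fingers":0.35,"dx":-0.5,"dy":0,"dz":-3.5,"ax":0,"ay":0,"az":0}]'; python3 - <<'E'
from h import *
import cv2
a=arm.capture('side')[220:370,190:390,::-1]; b=arm.capture('top')[190:340,360:510,::-1]
cv2.imwrite('pics/s4.png',cv2.resize(np.hstack([a,b]),None,fx=2.2,fy=2.2,interpolation=2))
go((20,0,39))
E
```

```text
time_s: 5.73
position: [494.7, -193.2, 33.4]
tcp_rot: [2.152, 0.145, -2.152]
force: [-1.2, 0.6, 0.9]
grip_width: 0.352
t 5.83 pos [ 495.2 -193.4   33.5] local [-22.    0.1  33.5] F [-0.7 -0.1 -0. ] g 0.35 heading 7.73 down [ 0.001 -0.    -1.   ]
target [ 536.8 -187.8   39. ] d cm [-0.54  0.01 -4.2 ] rot [ 0.001 -0.001 -0.   ]
```

View pics/s4.png

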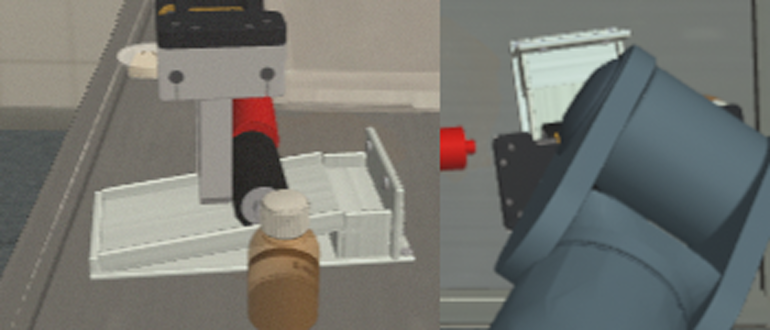

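```bash
python3 -m crank '[{"fingers":0.35,"dx":-0.05,"dy":0,"dz":-0.35,"ax":0,"ay":0,"az":0},{"fingers":0.35,"dx":-0.1,"dy":0,"dz":-0.7,"ax":0,"ay":0,"az":0},{"fingers":0.35,"dx":-0.15,"dy":0,"dz":-1.05,"ax":0,"ay":0,"az":0},{"fingers":0.35,"dx":-0.2,"dy":0,"dz":-1.4,"ax":0,"ay":0,"az":0},{"fingers":0.35,"dx":-0.25,"dy":0,"dz":-1.75,"ax":0,"ay":0,"az":0},{"fingers":0.35,"dx":-0.3,"dy":0,"dz":-2.1,"ax":0,"ay":0,"az":0},{"fingers":0.35,"dx":-0.35,"dy":0,"dz":-2.45,"ax":0,"ay":0,"az":0},{"fingers":0.35,"dx":-0.4,"dy":0,"dz":-2.8,"ax":0,"ay":0,"az":0},{"fingers":0.35,"dx":-0.45,"dy":0,"dz":-3.1,"ax":0,"ay":0,"az":0},{"fingers":0.35,"dx":-0.5,"dy":0,"dz":-3.4,"ax":0,"ay":0,"az":0}]'; python3 - <<'E'
from h import *
go((41,0,41))
E
```

```text
time_s: 6.67
position: [528.4, -188.6, 38.4]
tcp_rot: [2.152, 0.145, -2.152]
force: [-1.6, -0.9, 0.7]
grip_width: 0.352
t 6.67 pos [ 528.4 -188.6   38.4] local [11.5  0.3 38.4] F [-1.6 -0.9  0.7] g 0.35 heading 7.73 down [-0.  0. -1.]
target [ 557.6 -185.    41. ] d cm [-0.26  0.03 -2.95] rot [0. 0. 0.]
```

```bash
python3 -m crank '[{"fingers":0.35,"dx":-0.03,"dy":0,"dz":-0.25,"ax":0,"ay":0,"az":0},{"fingers":0.35,"dx":-0.07,"dy":0,"dz":-0.5,"ax":0,"ay":0,"az":0},{"fingers":0.35,"dx":-0.1,"dy":0,"dz":-0.75,"ax":0,"ay":0,"az":0},{"fingers":0.35,"dx":-0.13,"dy":0,"dz":-1.0,"ax":0,"ay":0,"az":0},{"fingers":0.35,"dx":-0.16,"dy":0,"dz":-1.2,"ax":0,"ay":0,"az":0},{"fingers":0.35,"dx":-0.19,"dy":0,"dz":-1.4,"ax":0,"ay":0,"az":0},{"fingers":0.35,"dx":-0.2,"dy":0,"dz":-1.6,"ax":0,"ay":0,"az":0},{"fingers":0.35,"dx":-0.2,"dy":0,"dz":-1.8,"ax":0,"ay":0,"az":0},{"fingers":0.35,"dx":-0.2,"dy":0,"dz":-2.0,"ax":0,"ay":0,"az":0},{"fingers":0.35,"dx":-0.2,"dy":0,"dz":-2.2,"ax":0,"ay":0,"az":0}]'; python3 - <<'E'
from h import *
import cv2
cv2.imwrite('pics/side5.png',cv2.resize(arm.capture('side')[220:370,190:390,::-1],None,fx=4,fy=4,interpolation=2))
go((41,0,41))
E
```

```text
time_s: 7.5
position: [550.2, -185.7, 40.4]
tcp_rot: [2.152, 0.145, -2.151]
force: [-0.4, -0.1, 0.1]
grip_width: 0.346
t 7.55 pos [ 550.5 -185.7   40.4] local [33.8  0.2 40.4] F [-0.1 -0.  -1.7] g 0.35 heading 7.73 down [ 0.001 -0.    -1.   ]
target [ 557.6 -185.    41. ] d cm [-0.06  0.02 -0.72] rot [ 0.    -0.001 -0.   ]
```

View pics/side5.png

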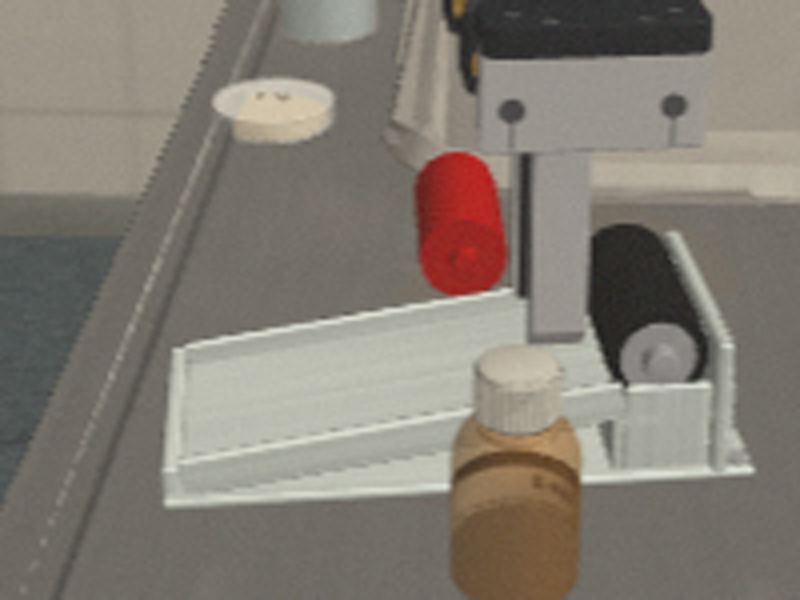

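```bash
python3 - <<'E'
from h import *
for l in((67,-44,43),(67,-35,43),(55,-35,46.8)): print(l,(proj('side',w(l))-[190,220])*4)
E
```

```text
(67, -44, 43) [[662.43930254 365.22442331]]
(67, -35, 43) [[657.05474996 352.22614769]]
(55, -35, 46.8) [[622.64504532 344.05567388]]
```

The roller's end journal shows at crop pixel (660,358). The prediction for the seated position is (657–662, 352–365), so it is home. The finger is already clear of it, so I'll back off downhill, then up.

```bash
python3 -m crank '[{"fingers":0.35,"dx":0,"dy":0,"dz":0.3,"ax":0,"ay":0,"az":0},{"fingers":0.35,"dx":0,"dy":0,"dz":0.8,"ax":0,"ay":0,"az":0},{"fingers":0.35,"dx":-0.2,"dy":0,"dz":1.5,"ax":0,"ay":0,"az":0},{"fingers":0.35,"dx":-1,"dy":0,"dz":2.2,"ax":0,"ay":0,"az":0},{"fingers":0.35,"dx":-3,"dy":0,"dz":3,"ax":0,"ay":0,"az":0},{"fingers":0.35,"dx":-6,"dy":0,"dz":4,"ax":0,"ay":0,"az":0},{"fingers":0.35,"dx":-9,"dy":0,"dz":6,"ax":0,"ay":0,"az":0},{"fingers":0.35,"dx":-12,"dy":0,"dz":8,"ax":0,"ay":0,"az":0},{"fingers":0.35,"dx":-14,"dy":0,"dz":10,"ax":0,"ay":0,"az":0},{"fingers":0.35,"dx":-15,"dy":0,"dz":12,"ax":0,"ay":0,"az":0}]'
python3 -m crank '[{"fingers":0.35,"dx":0,"dy":2,"dz":2,"ax":0,"ay":0,"az":0},{"fingers":0.35,"dx":0,"dy":5,"dz":3,"ax":0,"ay":0,"az":0},{"fingers":0.35,"dx":0,"dy":8,"dz":3,"ax":0,"ay":0,"az":0},{"fingers":0.35,"dx":0,"dy":11,"dz":3,"ax":0,"ay":0,"az":0},{"fingers":0.35,"dx":0,"dy":14,"dz":3,"ax":0,"ay":0,"az":0},{"fingers":0.35,"dx":0,"dy":16,"dz":3,"ax":0,"ay":0,"az":0},{"fingers":0.35,"dx":0,"dy":16,"dz":3,"ax":0,"ay":0,"az":0},{"fingers":0.35,"dx":0,"dy":16,"dz":3,"ax":0,"ay":0,"az":0}]'
python3 - <<'E'
from h import *
import cv2
a=arm.capture('side');b=arm.capture('top')
print('roller',[(n,m['centre'],round(m['confidence'],2)) for n in('side','top') for m in arm.mark_of('roller',n)])
print('expect',proj('side',w((67,0,43))),proj('top',w((67,0,43))))
cv2.imwrite('pics/s6.png',cv2.resize(np.hstack([a[150:390,190:450],b[130:370,260:520]])[:,:,::-1],None,fx=1.5,fy=1.5,interpolation=2))
st()
E
```

```text
time_s: 8.38
position: [430.7, -202.8, 193.7]
tcp_rot: [2.154, 0.141, -2.146]
force: [-0.1, -1.5, -0.3]
grip_width: 0.354
time_s: 9.05
position: [421.9, -364.6, 190.0]
tcp_rot: [2.152, 0.145, -2.153]
force: [0.3, -0.2, 1.2]
grip_width: 0.35
roller [('side', [305.8, 273.1], 0.82), ('side', [349.0, 294.8], 0.81), ('side', [274.8, 228.0], 0.27), ('top', [421.6, 221.6], 0.91)]
expect [[349.3426855  296.17726948]] [[421.57428451 220.00091042]]
t 9.25 pos [ 422.6 -363.2  190.3] local [-116.7 -158.5  190.3] F [-0.5  0.5 -0.6] g 0.35 heading 7.78 down [-0.  0. -1.]
```

View pics/s6.png

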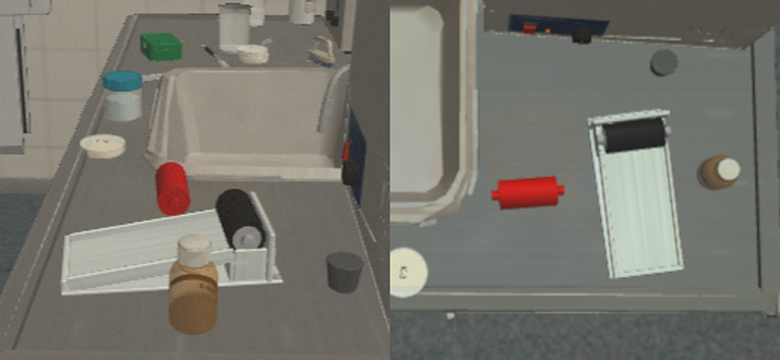

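```bash
python3 -c "
from plant import arm
print(arm.hand_in())"
```

```text
the job is handed in; nothing more can be done
None
```

The black roller is in its seat against the stop plate, and the job was handed in at about 9.3 s with the hand clear of everything. I pushed it up the ramp with both fingertips behind it, at 42 mm/s or less. It dropped over the crest, and I then drew the hand back downhill and up.

**Last checks:**
- **Roller position:** the network marks it at side (349.0, 294.8) and top (421.6, 221.6). The positions predicted for the seated roller are (349.3, 296.2) and (421.6, 220.0), so they agree within 2 px.
- **Other objects:** in the pictures the bottle, jar, dish, stopper and red roller look unmoved. I compared these by eye only.
- **Forces:** wrist force readings stayed under about 3 N.

**Disagreements:**
- **Network marks:** they differed from my ramp fit by up to about 4 px, so I set the ramp's heading at 7.7°, between the different estimates.
- **Rejected command:** the first move command was refused for missing keys and moved nothing.

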